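Size a squash in the bench caliper

TASK

Take the short roundish squash out of the cardboard tray and stand it upright on the caliper's bed between the two open jaws, setting it down softly and letting go. Then slide the moving jaw by its black post until both jaws bear on the squash with a few newtons, well under ten: the sprung jaw must not be tilted and the squash not bruised. Let go and leave the squash lightly held between both jaws so the size can be read off; leave the other things where they are.

Things in the scene. Friction and masses are not known exactly. Their poses are not given: they have to be found in the camera images.
- round_squash: Short roundish squash, dull yellow-green, 61 mm tall with its 8 mm stub of stem, flat base about 32 mm across; the widest band lies 21 to 33 mm above the base. It is not quite round: somewhere between 48 and 60 mm across depending on the side (finding that is the job). 80 to 150 g. Origin: centre of its base; z up the stem. It starts standing in the tray, beside the tall squash.
- long_squash: Tall squash of the same skin, 107 mm tall and 52 mm across, standing in the same tray; not to be moved. Origin: centre of its base.
- tray: Shallow open cardboard tray, fixed, 200 (x) by 250 (y) mm, rim 18 mm high, walls and floor 5 mm thick. Origin: centre of its underside. The two squashes stand about 60 mm either side of its centre, on its y line, either way round.
- gauge: Bench caliper, fixed. White bed 170 (x) by 300 (y) mm, top 12 mm above the table; a 20 mm wide steel beam with ticks runs along y at x = +60 mm, top 30 mm above the table. Origin: centre of the bed's underside, on the table; x away from the robot, y along the beam, z up. Stand the squash at x about -20 mm, anywhere along y between the jaws.
- anvil: Fixed jaw: dark steel block at the bed's -y end, its flat face at gauge y = -85 mm looking to +y, gauge x from -60 to +70 mm, top 46 mm above the table. Its origin and axes are the caliper's.
- jaw: Moving jaw: dark steel bar 14 mm thick lying across the bed from the slider, gauge x from -60 to +58 mm, 16 to 44 mm above the table; it moves to gauge -y to close. Its origin is on the table under the slider post's middle; axes are the gauge's (turned by the tilt).
- slider_grip (a point): Point on the upright black plastic post of the moving jaw's slider, 15 mm below its top; the post is 14 mm thick along the beam (gauge y), 26 mm wide across it, its top 95 mm above the table, and rises 53 mm from the slider block, whose top is 42 mm above the table. Take hold of it from above and move it along gauge -y. The point's axes are the gauge's.
- jaw_face (a point): Point on the moving jaw's flat face, 40 mm above the table, on gauge x = -20 mm; 22 mm on the -y side of the post's middle.
- anvil_face (a point): Point on the fixed jaw's flat face, 40 mm above the table, on gauge x = -20 mm.
- jaw_slide (a joint): Travel of the slider, m: 0 wide open, grows to 0.15 as the jaw closes (towards gauge -y). The jaws' gap is 0.165 minus this. Starts at 0 to 0.03. The slider drags with about 4 N of dry friction and stays where it is left.
- jaw_tilt (a joint): Tilt of the moving jaw on its slider about the vertical, rad, 0 when square. A stiff spring (28 N m per rad) holds it square; the squash pushing back on the jaw about 80 mm out from the beam tilts it to minus, about 0.003 rad per newton, so it yields about 0.23 mm per newton there. More than 0.03 rad is forced.
- marker: White marker pen with black cap, 125 mm long, lying in front of the caliper; leave it. Origin: its middle.
- clamshell: Clear food box, 112 by 162 mm, 60 mm high, at the back; leave it. Origin: centre of its underside.
- jar: Glass jar, 64 mm across, 85 mm high, back left; leave it. Origin: centre of its underside.
- tape_roll: Cardboard-coloured roll, 100 mm across, 48 mm high, back right; leave it. Origin: centre of its underside.
- small_carton: Closed small carton 90 by 120 by 70 mm at the back; leave it. Origin: centre of its underside.
There are look-alikes about, which are no part of the job. What is shaped like the round_squash but blue, orange or turquoise is not meant.

How it is judged:
By the outcome, as a careful person would: the job done as asked, in the order asked, and still so for the second after the job is handed in, with the robot touching nothing.
It also fails if it takes over 69 s, if anything falls off the work surface, if the arm or the gripper's body presses on something with over 40 N, if the wrist force passes 120 N, or if a joint passes its speed limit or range.

ROBOT

A 6-joint arm with a two-finger parallel gripper is mounted at the origin on the work surface. World frame = base frame: x ahead of the robot, y to its left, z up, the work surface at z = 0. Lengths are in m, angles in degrees, forces in N, time in s.
With the tool pointing down it reaches from about 0.4 to 0.825 m from the base axis. Payload 7 kg.
Tool frame: the origin (TCP) lies at the very end of the fingers, on their centre line; the grasp point (between the pads) lies 19 mm behind it; z points along the fingers, y is the line along which they close (so a half turn about z gives the same grasp; the last joint's range is limited). The gripper opens to 88 mm and grips with 3 to 60 N. Pads are 19 mm wide; open, the fingers measure 130 mm over their backs; the gripper's body (78 mm by 193 mm) begins 47 mm behind the grasp point.
Start: joints at [86.064, 20.546, 0.682, 0, -70.136, -16.507], TCP at [0.236, 0.632, 0.227] pointing down, gripper open.
Joint ranges: [-176.03, 176.03], [-82.01, 121.73], [-58.28, 71.71], [-173.87, 95.51], [-174.79, -0.11], [-173.66, 173.66]. Speed limits (degrees/s): [136.94, 136.94, 172.46, 180, 180, 180].

INTERFACE

Orientations are given as [roll, pitch, yaw] about the fixed x, y, z axes, in that order (R = Rz(yaw) Ry(pitch) Rx(roll)).
In Python, from plant import ctrl gives the robot as it stands.
- The arm moves only by the tool carry_out, never from a script. Its argument "deltas" is a list that holds one entry, the list of rows, each a list of 5 numbers: the shift along the tool's x, y, z scaled (see below), then the turn about the tool's z scaled (see below), then the opening, from -1 (shut) to 1 (fully open). A call has 1 to 5 rows; each row is the pose to reach, as a shift and turn from the pose commanded when the call began, along the tool's axes at that moment, turning the shorter way round; what a row does not reach only later rows make up. The controller multiplies each number of a shift by 20 cm and each number of a turn by 2 pi rad. A row lasts 1/10 s, in which the tool goes at most 50 mm and 8.59 degrees, less where a joint would pass 70% of its speed; a pose out of reach is approached as far as the arm can. A call with a number of a shift or a turn outside -1 to 1 is refused whole. A call with a gripper value outside its range is refused whole. The fingers move at their own pace and stop on an object; the grip force is fixed at half the most. Time passes only in rows, so rows that repeat a pose let the fingers close. It gives the time, the measured TCP pose, the force, the opening and the grip force at its end, in the units of the state.
- ctrl.get_obs(): the state, without advancing time (a new reading comes with each control period).
- ctrl.snapshot(name): name is "side" or "top" or "wrist"; returns a dict with "color" (384x512x3 uint8, red, green, blue), "camera_matrix" (3x3 intrinsics, pixels), "R" (3x3) and "t" (3): a world point X has camera coordinates R X + t. Camera axes: x right, y down, z forward; pixel columns grow to the right and rows downward; lengths in m; the calibration is good to about 2 mm. A picture is of the moment at which its call begins. There is no depth.
- ctrl.close_job(): hands the job in; it is judged then, once.
Trained networks look in a picture, given as the dict that the camera call returned (one of the last four; its "shot" number tells which), for a name from the list of things; names that differ only in an ending like _2 or _b are one class to them, and where a whole thing is asked for, a point or a joint stands for the part that bears it (a point fixed in the world has none). Each returns a list of dicts, best first, with "p" (0 to 1); they miss things now and then, are a little off and sometimes report something else, mostly with a low value. They report only what shows in the picture. A call takes as long as a camera call. They do not tell look-alikes from the thing itself.
- ctrl.search_frame(picture, name): "centre" ([column, row] in pixels, amid what is visible of it).
- ctrl.silhouettes(picture, name): "mask" (384x512 bool, what is visible of it) and "centre" ([column, row] in pixels, amid what is visible of it).
- ctrl.spot_point(picture, name): "centre" ([column, row] in pixels: a listed point, or the origin of a listed thing).
The state is a dict: "clock": time; "joint_pos": joint angles; "qvel": joint speeds; "tau": joint torques, N m; "tool_pos": TCP position; "orientation": TCP orientation; "force": force on the tool from outside, world axes, zero at the start; "moment": the same for the moment, N m; "opening": finger opening in m; "gripper_force": force on a finger pad.
Only numpy, scipy, OpenCV 4.12 (cv2) and the standard library are available. Lean on these libraries where they do the work, as an engineer would, in place of code of your own. Each camera call takes 0.05 s, during which the arm holds its last target. There are 200 camera calls.

## Working session

There is one attempt and no reset: what is moved stays moved. The work goes in short steps, Python scripts to look and compute and a tool call to move; the robot and the scene stay as the last step left them, time stands still between calls to the robot, and variables do not carry over. Pictures are saved under pics/ and viewed, at most 10 in all, crops included, and the job is handed in when it is done.

Besides the shell and the picture viewer there is one more tool, called after ">>>" by a JSON object that holds its "name" and its "arguments". carry_out: Moves the arm, as the interface text tells. Its arguments: {"type":"object","properties":{"deltas":{"type":"array"}},"required":["deltas"]}

```bash
mkdir -p pics; ls; cat > h.py <<'E'
import numpy as np, cv2
from plant import ctrl
def ray(p,uv):
    d=np.linalg.inv(p["camera_matrix"])@np.array([uv[0],uv[1],1.]); R=p["R"]; return -R.T@p["t"], R.T@d
def atz(p,uv,z):
    o,d=ray(p,uv); return o+d*(z-o[2])/d[2]
def proj(p,X):
    c=p["R"]@np.array(X)+p["t"]; q=p["camera_matrix"]@c; return q[:2]/q[2]
def save(p,n): cv2.imwrite("pics/"+n,p["color"][:,:,::-1])
E
python3 - <<'E'
from h import *
print(ctrl.get_obs())
ims=[]
for n in ("side","top"):
    p=ctrl.snapshot(n); ims.append(p["color"]); print(n,-p["R"].T@p["t"])
    for k,z in (("round_squash",0.005),("long_squash",.005),("tray",0),("gauge",0),("slider_grip",.08),("jaw_face",.04),("anvil_face",.04),("jaw",0),("marker",.01)):
        r=ctrl.spot_point(p,k)
        for a in r[:3]: print(k,np.round(a["centre"]),round(a["p"],2),atz(p,a["centre"],z).round(4))
    save(p,n+"0.png")
E
```

```text
pics
{'clock': 0.0, 'joint_pos': array([ 8.60645006e+01,  2.05920805e+01,  6.32531980e-01, -2.02439585e-02,
       -7.01361690e+01, -1.65059046e+01]), 'qvel': array([ 0.07663963, -0.04660264,  0.10119755,  0.01676155, -0.00697773,
        0.09602095]), 'tau': array([ 3.24154826e-04, -5.82714415e+01,  2.93053883e+01,  6.99757263e+00,
        7.02723657e-03, -1.67411736e-04]), 'tool_pos': array([0.23560685, 0.63200856, 0.22560559]), 'orientation': array([ 1.79902820e+02, -8.95116685e-03, -2.04482909e+01]), 'force': array([-0.27833723, -0.28983495, -0.66663103]), 'moment': array([-0.02957558, -0.01684008, -0.03592378]), 'gripper_force': 0.0, 'opening': 0.08761284013077111}
side [ 0.15798993 -0.56627528  0.9339469 ]
round_squash [209. 266.] 0.83 [ 0.3449 -0.1034  0.005 ]
round_squash [267. 325.] 0.82 [ 0.3777 -0.3383  0.005 ]
round_squash [233. 300.] 0.74 [ 0.345  -0.2311  0.005 ]
long_squash [293. 269.] 0.58 [ 0.5386 -0.2555  0.005 ]
tray [279. 258.] 0.71 [ 0.5307 -0.2027  0.    ]
tray [294. 267.] 0.68 [ 0.5469 -0.2519  0.    ]
tray [197. 120.] 0.33 [0.6594 0.5008 0.    ]
gauge [210. 17
[... 438 characters left out ...]
268.] 0.76 [ 0.3777 -0.3277  0.005 ]
round_squash [344. 278.] 0.67 [ 0.3517 -0.2351  0.005 ]
round_squash [263. 277.] 0.64 [ 0.3593 -0.0045  0.005 ]
long_squash [346. 213.] 0.72 [ 0.5359 -0.2513  0.005 ]
long_squash [431. 187.] 0.5 [ 0.6063 -0.5029  0.005 ]
tray [331. 213.] 0.65 [ 0.5387 -0.2084  0.    ]
gauge [196. 224.] 0.77 [0.5167 0.1908 0.    ]
slider_grip [167. 205.] 0.57 [0.5636 0.2548 0.08  ]
jaw_face [175. 229.] 0.8 [0.5008 0.2409 0.04  ]
anvil_face [228. 221.] 0.66 [0.5183 0.0915 0.04  ]
anvil_face [344. 211.] 0.5 [ 0.539  -0.2389  0.04  ]
anvil_face [428. 186.] 0.35 [ 0.603  -0.4805  0.04  ]
jaw [174. 206.] 0.64 [0.5694 0.2547 0.    ]
marker [222. 260.] 0.53 [0.4096 0.1132 0.01  ]
```

```bash
python3 - <<'E'
import cv2,numpy as np
a=cv2.imread("pics/side0.png");b=cv2.imread("pics/top0.png")
cv2.imwrite("pics/t.png",cv2.resize(b[130:330,110:400],None,fx=2.7,fy=2.7,interpolation=cv2.INTER_CUBIC))
cv2.imwrite("pics/s.png",cv2.resize(a[100:360,130:380],None,fx=2.3,fy=2.3,interpolation=cv2.INTER_CUBIC))
E
```

```text
(no output)
```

View pics/t.png

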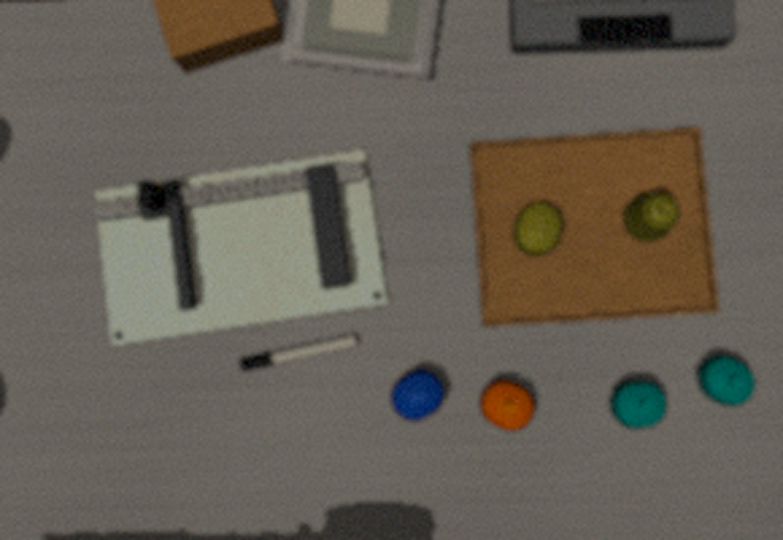

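View pics/s.png

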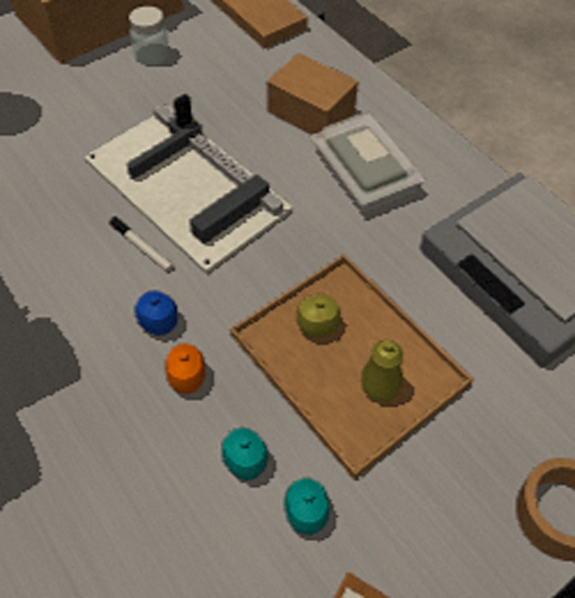

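The top crop shows the round squash at crop (540,228), which is image pixel (310,214). The tall one is at crop (655,212), further to -y. The caliper is at the left, with its post at crop (160,197) and its anvil at crop (330,225). The blue, orange and turquoise squashes are look-alikes. The side view shows the same layout.

```bash
cat >> h.py <<'E'
def green(p):
    h=cv2.cvtColor(p["color"],cv2.COLOR_RGB2HSV); m=cv2.inRange(h,(22,110,40),(40,255,255))
    return max(cv2.findContours(m,cv2.RETR_EXTERNAL,cv2.CHAIN_APPROX_NONE)[0],key=cv2.contourArea),m
def bed(p):
    m=(p["color"].min(2)>150).astype(np.uint8)
    return m
E
python3 - <<'E'
from h import *
p=ctrl.snapshot("top")
_,m=green(p)
for c in cv2.findContours(m,0,1)[0]:
    if cv2.contourArea(c)<60: continue
    w=np.array([atz(p,u,.035)[:2] for u in c[:,0]],np.float32)*1000
    print(cv2.contourArea(c),c[:,0].mean(0),cv2.fitEllipse(w))
K=lambda x,y:(110+x/2.7,130+y/2.7)
cor=[atz(p,K(*c),.012)[:2] for c in ((95,190),(362,150),(386,300),(115,345))]
print(np.round(cor,4),np.mean(cor,0))
e=cor[0]-cor[1]; e2=cor[3]-cor[2]
print(np.linalg.norm(e),np.linalg.norm(e2),[np.degrees(np.arctan2(-v[0],v[1])) for v in (e,e2)])
# refine via mask
img=p["color"]; print(img[225,200],img[240,205])
c0=img[240,205].astype(int); mk=(np.abs(img.astype(int)-c0).max(2)<35).astype(np.uint8)
n,l=cv2.connectedComponents(mk); q=(l==l[240,205]).astype(np.uint8)
c=max(cv2.findContours(q,0,1)[0],key=cv2.contourArea)
w=np.array([atz(p,u,.012)[:2] for u in c[:,0]],np.float32)*1000
print(cv2.minAreaRect(w))
E
```

```text
250.0 [308.94230769 214.38461538] ((532.1956176757812, -139.52464294433594), (46.78715515136719, 55.590904235839844), 62.11064147949219)
233.0 [350.55555556 208.96296296] ((542.5287475585938, -258.5753173828125), (42.348846435546875, 58.160240173339844), 29.82610511779785)
[[0.5882 0.3377]
 [0.6243 0.0447]
 [0.461  0.0221]
 [0.4203 0.3129]] [0.52341249 0.17935899]
0.29521305265429315 0.293699737931458 [np.float64(7.024917952626474), np.float64(7.969129901524487)]
[148 155 135] [144 146 132]
((505.01605224609375, 179.65524291992188), (138.87901306152344, 302.6047058105469), 7.49043607711792)
```

```bash
cat >> h.py <<'E'
from scipy.spatial.transform import Rotation as Ro
def delta(x,y,z,yaw,at=None):
    if at is None:
        o=ctrl.get_obs(); at=[*o["tool_pos"],o["orientation"][2]]
    R=Ro.from_euler("xyz",[180,0,at[3]],degrees=True)
    d=R.inv().apply(np.array([x,y,z])-np.array(at[:3]))/.2
    t=-((yaw-at[3]+180)%360-180)/360
    return np.round([*d,t],4)
E
python3 - <<'E'
from h import *
a=delta(.45,.2,.33,-20.4); print(a)
print(delta(.47,-.14,.30,-20.4,[.45,.2,.33,-20.4]))
E
```

```text
[ 1.7590e+00  1.6519e+00 -5.1720e-01 -1.0000e-04]
[ 0.6863  1.5585  0.15   -0.    ]
```

>>> {"name": "carry_out", "arguments": {"deltas": [[[0.88,0.83,-0.26,0,1],[0.88,0.83,-0.26,0,1],[0.88,0.83,-0.26,0,1],[0.88,0.83,-0.26,0,1],[0.88,0.83,-0.26,0,1]]]}}

```text
clock: 1.55
tool_pos: [0.3433, 0.4135, 0.2793]
orientation: [-180.0, -0.0, -20.4]
force: [1.5, 0.7, 0.1]
opening: 0.0874
gripper_force: 0.0
```

>>> {"name": "carry_out", "arguments": {"deltas": [[[0.88,0.82,-0.26,0,1],[0.88,0.82,-0.26,0,1],[0.88,0.82,-0.26,0,1],[0.88,0.82,-0.26,0,1],[0.88,0.82,-0.26,0,1]]]}}

```text
clock: 2.05
tool_pos: [0.4508, 0.1983, 0.3316]
orientation: [-179.9, -0.0, -20.4]
force: [1.3, 1.1, -0.0]
opening: 0.0879
gripper_force: 0.0
```

```bash
python3 - <<'E'
from h import *
o=ctrl.get_obs(); print(o["tool_pos"],o["orientation"],o["qvel"].round(1))
p=ctrl.snapshot("wrist"); print(-p["R"].T@p["t"],p["R"].round(3))
np.savez("g.npz",**{k:p[k] for k in("color","camera_matrix","R","t")})
for k,z in (("gauge",0),("slider_grip",.08),("jaw_face",.04),("anvil_face",.04),("jaw",0)):
    for a in ctrl.spot_point(p,k)[:2]: print(k,np.round(a["centre"]),round(a["p"],2),atz(p,a["centre"],z).round(4))
cv2.imwrite("pics/w1.png",cv2.resize(p["color"][:,:,::-1],None,fx=1.5,fy=1.5))
E
```

```text
[0.45079889 0.19825779 0.33159847] [-1.79931794e+02 -3.57414906e-02 -2.04322842e+01] [-52.5  -1.1  10.9  -0.1 -12.   51.9]
[0.52623932 0.17056471 0.49039294] [[-0.35  -0.937 -0.   ]
 [-0.895  0.334  0.295]
 [-0.277  0.103 -0.955]]
gauge [253. 100.] 0.79 [0.5264 0.1825 0.    ]
gauge [230. 132.] 0.27 [0.4939 0.2361 0.    ]
slider_grip [181.  89.] 0.65 [0.5727 0.2642 0.08  ]
jaw_face [256. 102.] 0.67 [0.5239 0.1789 0.04  ]
jaw_face [228. 132.] 0.66 [0.4981 0.2325 0.04  ]
anvil_face [315.  87.] 0.91 [0.5128 0.0917 0.04  ]
jaw [196.  88.] 0.82 [0.5752 0.2595 0.    ]
jaw [ 50. 101.] 0.47 [0.6382 0.4835 0.    ]
```

View pics/w1.png

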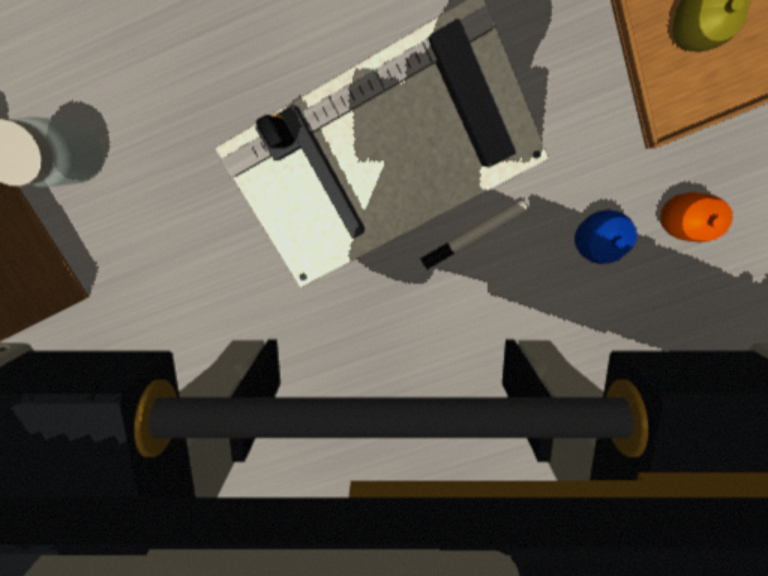

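The wrist view shows the bed corners at about (217,150), (302,286) and (547,155). The anvil's top face edge runs (432,42)-(486,165), the jaw face edge (300,108)-(362,233), and the post is near (272,130). The marker lies clear in front.

```bash
python3 - <<'E'
from h import *
p=np.load("g.npz"); W=lambda x,y,z:atz(p,(x/1.5,y/1.5),z)[:2]
A,B,C=W(217,150,.012),W(302,286,.012),W(547,155,.012)
print(A,B,C,np.linalg.norm(A-B),np.linalg.norm(B-C),"ctr",(A+C)/2)
yaw=lambda v:np.degrees(np.arctan2(-v[0],v[1]))
print(yaw(B-C),yaw(A-B)+90)
a1,a2=W(432,42,.046),W(486,165,.046); j1,j2=W(300,108,.044),W(362,233,.044)
print("anv",a1,a2,yaw(a1-a2)+90,"jaw",j1,j2,yaw(j1-j2)+90)
th=np.radians(7.5); R=np.array([[np.cos(th),-np.sin(th)],[np.sin(th),np.cos(th)]])
for c in ((A+C)/2,np.array([.5234,.1794])):
    print("gauge frame", [((q-c)@R*1000).round(1) for q in (A,B,C,a1,a2,j1,j2,W(272,130,.09))])
o=ctrl.get_obs(); print(o["tool_pos"],o["qvel"].round(1))
print(delta(.47,-.14,.30,-20.4,[.45,.195,.332,-20.4]))
E
```

```text
[0.58553827 0.33854347] [0.4210969 0.3159528] [0.46239736 0.02258425] 0.1659858440566335 0.29626142960534096 ctr [0.52396782 0.18056386]
8.013444253120312 7.822232171346542
anv [0.59698639 0.10475683] [0.47845791 0.09042063] 6.8965152201274975 jaw [0.58813877 0.23764579] [0.45835295 0.22673212] 4.806683152604876
gauge frame [array([ 81.7, 148.6]), array([-84.3, 147.7]), array([ -81.7, -148.6]), array([ 62.5, -84.7]), array([-56.9, -83.4]), array([71.1, 48.2]), array([-59. ,  54.3]), array([60.1, 72.2])]
gauge frame [array([ 82.4, 149.7]), array([-83.6, 148.7]), array([ -80.9, -147.5]), array([ 63.2, -83.6]), array([-56.2, -82.4]), array([71.8, 49.3]), array([-58.3,  55.4]), array([60.8, 73.3])]
[0.45008105 0.20060621 0.33035023] [ 1.1  0.3 -0.   0.1  0.   0. ]
[ 0.6776  1.5351  0.16   -0.    ]
```

>>> {"name": "carry_out", "arguments": {"deltas": [[[0.34,0.78,0.08,0,1],[0.34,0.78,0.08,0,1],[0.34,0.78,0.08,0,1],[0.34,0.78,0.08,0,1]]]}}

```text
clock: 2.75
tool_pos: [0.4587, 0.0288, 0.314]
orientation: [180.0, 0.0, -20.4]
force: [0.8, 0.1, -0.4]
opening: 0.088
gripper_force: 0.0
```

>>> {"name": "carry_out", "arguments": {"deltas": [[[0.3,0.66,0.2,0,1],[0.3,0.66,0.2,0,1],[0.3,0.66,0.2,0,1],[0.3,0.66,0.2,0,1],[0.3,0.66,0.2,0,1]]]}}

```text
clock: 3.25
tool_pos: [0.4695, -0.1144, 0.2737]
orientation: [180.0, 0.1, -20.5]
force: [0.3, 0.4, 0.6]
opening: 0.0879
gripper_force: 0.0
```

```bash
python3 - <<'E'
from h import *
p=ctrl.snapshot("wrist"); o=ctrl.get_obs(); print(o["tool_pos"],o["orientation"],o["qvel"].round(0))
_,m=green(p); vis=p["color"].copy()
C=-p["R"].T@p["t"]; print(C)
for c in cv2.findContours(m,0,1)[0]:
    if cv2.contourArea(c)<200: continue
    w=np.array([atz(p,u,.032)[:2] for u in c[:,0]],np.float32)*1000
    print(cv2.contourArea(c),c[:,0].mean(0),cv2.fitEllipse(w)); cv2.drawContours(vis,[c],-1,(255,0,0),1)
for a in ctrl.spot_point(p,"round_squash")[:3]: print(a["centre"],a["p"],atz(p,a["centre"],.005))
cv2.imwrite("pics/w2.png",cv2.resize(vis[:,:,::-1],None,fx=1.5,fy=1.5))
E
```

```text
[ 0.46989963 -0.11355531  0.27427651] [ 1.79986665e+02  3.46577332e-02 -2.04256694e+01] [ 2. -1.  0. -0. -0. -0.]
[ 0.54536267 -0.14204087  0.43231196]
1382.5 [260.80991736 107.18181818] ((532.747314453125, -138.829345703125), (49.770179748535156, 57.40192794799805), 65.78047180175781)
1836.5 [351.34965035  63.37762238] ((542.436279296875, -262.43328857421875), (49.04375076293945, 68.83792877197266), 178.27352905273438)
[265.9, 106.7] 0.87 [ 0.53052166 -0.14552761  0.005     ]
[358.9, 199.6] 0.87 [ 0.35318072 -0.23089154  0.005     ]
[216.0, 239.5] 0.87 [ 0.3678713  -0.00126033  0.005     ]
```

View pics/w2.png

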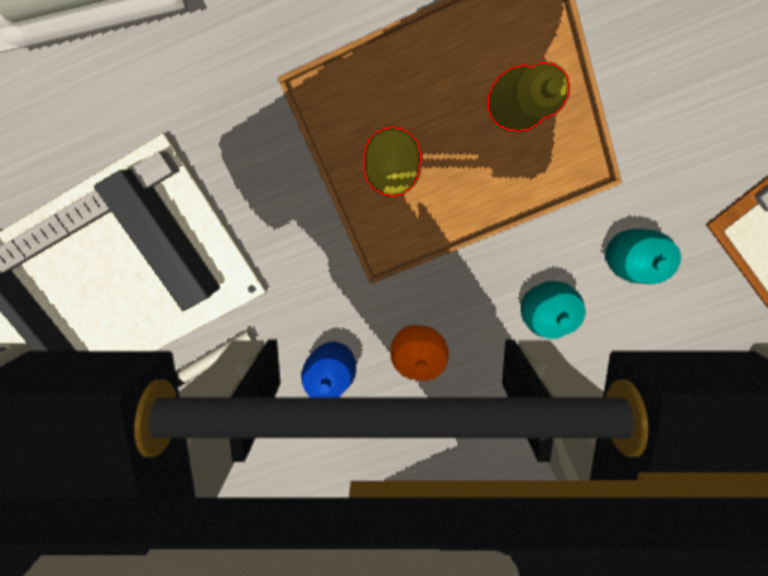

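The wrist view has the round squash at (392,162) in the 1.5x image. Its ellipse is about 50 x 57 mm, with the minor axis 65° from world x, and the tall squash is at (525,95). Gripping across the minor axis would put the gripper body near the tall squash. I'll grip along the major axis instead (yaw -115), which keeps clear of it and leaves the minor axis for the jaws.

```bash
python3 - <<'E'
from h import *
print(ctrl.get_obs()["joint_pos"].round(1), delta(.5325,-.139,.16,-115))
E
```

```text
[  9.8   0.4 -18.2  -0.  -71.4  59.8] [0.3379 0.0131 0.573  0.2629]
```

>>> {"name": "carry_out", "arguments": {"deltas": [[[0.338,0.013,0.35,0.263,1],[0.338,0.013,0.35,0.263,1],[0.338,0.013,0.35,0.263,1],[0.338,0.013,0.35,0.263,1],[0.338,0.013,0.35,0.263,1]]]}}

```text
clock: 3.85
tool_pos: [0.5329, -0.1382, 0.2042]
orientation: [180.0, 0.0, -63.6]
force: [0.3, 0.3, 0.7]
opening: 0.0878
gripper_force: 0.0
```

```bash
python3 - <<'E'
from h import *
print(ctrl.get_obs()["orientation"], delta(.5325,-.139,.16,-115))
E
```

```text
[ 1.79964732e+02  1.03893099e-02 -6.35835403e+01] [0.0026 0.0036 0.2212 0.1428]
```

>>> {"name": "carry_out", "arguments": {"deltas": [[[0,0,0.22,0.143,1],[0,0,0.22,0.143,1],[0,0,0.22,0.143,1],[0,0,0.22,0.143,1],[0,0,0.22,0.143,1]]]}}

```text
clock: 4.35
tool_pos: [0.533, -0.138, 0.161]
orientation: [-180.0, 0.0, -106.5]
force: [-0.9, -0.6, 0.6]
opening: 0.0876
gripper_force: 0.0
```

>>> {"name": "carry_out", "arguments": {"deltas": [[[0,0,0,0.024,1],[0,0,0,0.024,1]]]}}

```text
clock: 4.55
tool_pos: [0.5329, -0.1382, 0.161]
orientation: [-180.0, 0.0, -115.0]
force: [-0.1, 0.2, 0.1]
opening: 0.0876
gripper_force: 0.0
```

```bash
python3 - <<'E'
from h import *
p=ctrl.snapshot("wrist");save(p,"w3.png")
_,m=green(p)
for c in cv2.findContours(m,0,1)[0]:
    if cv2.contourArea(c)>200: print(cv2.boundingRect(c),cv2.fitEllipse(np.array([atz(p,u,.032)[:2] for u in c[:,0]],np.float32)*1000))
print(ctrl.get_obs()["orientation"], delta(.5325,-.139,.015,-115))
E
```

```text
(232, 156, 58, 52) ((533.3355102539062, -137.7999267578125), (53.84434127807617, 57.80863952636719), 71.37824249267578)
(153, 35, 72, 66) ((546.8703002929688, -260.90057373046875), (50.2257194519043, 65.7261962890625), 43.38267135620117)
[-1.79957485e+02  2.52032008e-02 -1.14680089e+02] [3.000e-03 3.000e-04 7.299e-01 9.000e-04]
```

View pics/w3.png

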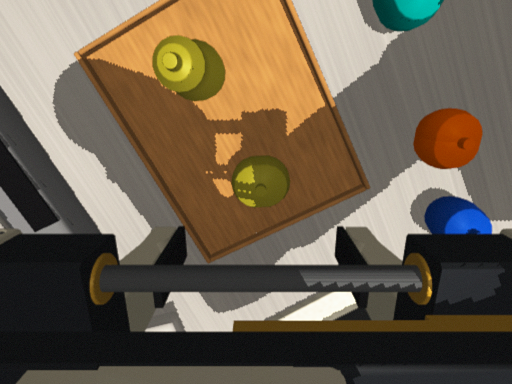

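The squash is at (261,182), midway between the fingers, with the tall one clear at (182,65). Descending now.

>>> {"name": "carry_out", "arguments": {"deltas": [[[0,0,0.2,0,1],[0,0,0.4,0,1],[0,0,0.6,0,1],[0,0,0.68,0,1],[0,0,0.73,0,1]]]}}

```text
clock: 5.1
tool_pos: [0.5316, -0.1395, 0.013]
orientation: [179.9, -0.1, -114.7]
force: [-0.0, 0.1, 0.5]
opening: 0.0879
gripper_force: 0.0
```

>>> {"name": "carry_out", "arguments": {"deltas": [[[0,0,0,0,0.4],[0,0,0,0,0.3],[0,0,0,0,0.2],[0,0,0,0,0.1],[0,0,0,0,0.1]]]}}

```text
clock: 5.6
tool_pos: [0.5328, -0.1403, 0.0156]
orientation: [-179.9, 0.1, -115.0]
force: [0.2, 1.8, 5.3]
opening: 0.0564
gripper_force: 30.0
```

>>> {"name": "carry_out", "arguments": {"deltas": [[[0,0,-0.02,0,0.1],[0,0,-0.1,0,0.1],[0,0,-0.25,0,0.1],[0,0,-0.45,0,0.1],[0,0,-0.5,0,0.1]]]}}

```text
clock: 6.1
tool_pos: [0.5344, -0.1405, 0.119]
orientation: [-179.7, 0.1, -115.0]
force: [0.8, -0.3, 0.3]
opening: 0.0567
gripper_force: 30.0
```

```bash
python3 - <<'E'
from h import *
o=ctrl.get_obs(); print(o["opening"],o["force"],delta(.5114,.1238,.115,-82.3))
E
```

```text
0.0566840098965537 [ 0.80671523 -0.31733864  0.31313596] [-1.1496  0.6623  0.0201 -0.0908]
```

>>> {"name": "carry_out", "arguments": {"deltas": [[[-0.12,0.07,0,-0.01,0.1],[-0.28,0.16,0,-0.02,0.1],[-0.44,0.25,0,-0.03,0.1],[-0.6,0.34,0,-0.04,0.1],[-0.75,0.43,0,-0.05,0.1]]]}}

```text
clock: 6.6
tool_pos: [0.5171, 0.0333, 0.1145]
orientation: [180.0, 0.0, -96.9]
force: [0.4, -0.2, -0.9]
opening: 0.0567
gripper_force: 30.0
```

```bash
python3 - <<'E'
from h import *
print(delta(.5114,.1238,.115,-82.3))
E
```

```text
[-0.4459  0.0826 -0.0025 -0.0405]
```

>>> {"name": "carry_out", "arguments": {"deltas": [[[-0.14,0.03,0,-0.012,0.1],[-0.28,0.05,0,-0.025,0.1],[-0.38,0.07,0,-0.04,0.1],[-0.44,0.08,0,-0.04,0.1],[-0.44,0.08,0,-0.04,0.1]]]}}

```text
clock: 7.1
tool_pos: [0.5124, 0.1223, 0.1145]
orientation: [180.0, 0.0, -82.7]
force: [-0.5, 0.1, -1.1]
opening: 0.0572
gripper_force: 30.0
```

```bash
python3 - <<'E'
from h import *
o=ctrl.get_obs();print(o["tool_pos"],delta(.5114,.1238,.026,-82.3))
p=ctrl.snapshot("wrist");q=ctrl.snapshot("side");o=ctrl.get_obs();print(o["tool_pos"],o["orientation"])
c=cv2.resize(q["color"][110:260,140:290],None,fx=2.56,fy=2.56)
cv2.imwrite("pics/w4.png",np.hstack([p["color"],np.pad(c,((0,0),(0,0),(0,0)))[:384,:288]])[:,:,::-1])
for n in("anvil_face","jaw_face"):
    for a in ctrl.spot_point(p,n)[:2]: print(n,a["p"],a["centre"],atz(p,a["centre"],.04))
E
```

```text
[0.51242341 0.12226141 0.11445607] [-0.0083  0.0041  0.4423 -0.0011]
[0.51226912 0.12088339 0.11436004] [ 1.79964845e+02 -1.28322435e-02 -8.27329677e+01]
anvil_face 0.7 [261.9, 168.7] [0.51468403 0.09671488 0.04      ]
jaw_face 0.95 [261.0, 312.5] [0.49778403 0.23401972 0.04      ]
```

View pics/w4.png

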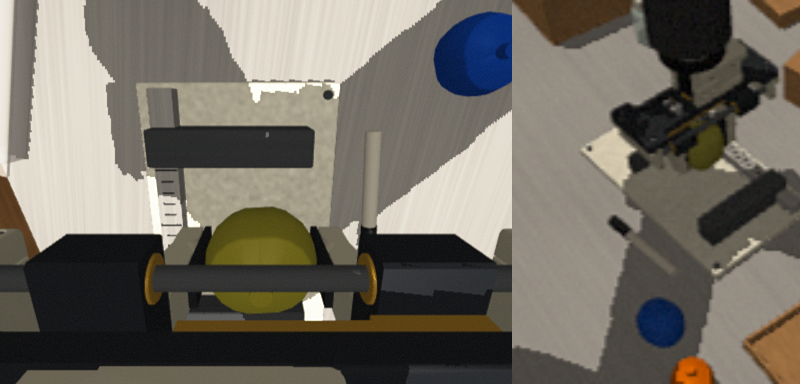

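The wrist view shows the anvil parallel to the image rows (edge at row ~167), so the yaw is right. The squash is held upright at (262,260), and the marker is clear at (370,180). I'll shift 4 mm away from the anvil and lower.

>>> {"name": "carry_out", "arguments": {"deltas": [[[-0.03,0.005,0.12,-0.001,0.1],[-0.03,0.005,0.26,-0.001,0.1],[-0.03,0.005,0.36,-0.001,0.1],[-0.03,0.005,0.41,-0.001,0.1],[-0.03,0.005,0.43,-0.001,0.1]]]}}

```text
clock: 7.8
tool_pos: [0.5105, 0.1262, 0.0277]
orientation: [179.9, -0.0, -82.3]
force: [0.7, 0.1, -0.8]
opening: 0.0568
gripper_force: 30.0
```

>>> {"name": "carry_out", "arguments": {"deltas": [[[0,0,0.005,0,0.1],[0,0,0.01,0,0.1],[0,0,0.014,0,0.1],[0,0,0.018,0,0.1]]]}}

```text
clock: 8.2
tool_pos: [0.5112, 0.1274, 0.0256]
orientation: [-179.9, 0.0, -82.3]
force: [1.7, -0.8, -1.5]
opening: 0.0573
gripper_force: 30.0
```

>>> {"name": "carry_out", "arguments": {"deltas": [[[0,0,0.003,0,0.1],[0,0,0.005,0,0.1],[0,0,0.005,0,0.1]]]}}

```text
clock: 8.5
tool_pos: [0.5108, 0.1272, 0.024]
orientation: [-180.0, 0.0, -82.3]
force: [0.0, -0.3, -1.0]
opening: 0.0571
gripper_force: 30.0
```

>>> {"name": "carry_out", "arguments": {"deltas": [[[0,0,0.003,0,0.1],[0,0,0.005,0,0.1],[0,0,0.005,0,0.1]]]}}

```text
clock: 8.8
tool_pos: [0.5107, 0.1271, 0.0229]
orientation: [180.0, -0.0, -82.3]
force: [-0.9, -0.1, -0.9]
opening: 0.0571
gripper_force: 30.0
```

>>> {"name": "carry_out", "arguments": {"deltas": [[[0,0,0.002,0,0.1],[0,0,0.004,0,0.1],[0,0,0.004,0,0.1]]]}}

```text
clock: 9.1
tool_pos: [0.5108, 0.1271, 0.0226]
orientation: [-180.0, -0.0, -82.3]
force: [-2.7, 0.3, 4.3]
opening: 0.0571
gripper_force: 30.0
```

>>> {"name": "carry_out", "arguments": {"deltas": [[[0,0,0.002,0,0.1],[0,0,0.004,0,0.1],[0,0,0.004,0,0.1]]]}}

```text
clock: 9.4
tool_pos: [0.5108, 0.1271, 0.0225]
orientation: [-180.0, -0.0, -82.2]
force: [-5.4, 0.0, 14.1]
opening: 0.0572
gripper_force: 30.0
```

Contact with the bed is made. I'll ease off the press, then let go.

>>> {"name": "carry_out", "arguments": {"deltas": [[[0,0,-0.004,0,0.1],[0,0,-0.005,0,0.1],[0,0,-0.005,0,0.35],[0,0,-0.005,0,0.6],[0,0,-0.005,0,0.7]]]}}

```text
clock: 9.9
tool_pos: [0.5108, 0.1271, 0.0222]
orientation: [180.0, -0.0, -82.3]
force: [-0.5, -0.3, -0.5]
opening: 0.0698
gripper_force: 0.0
```

>>> {"name": "carry_out", "arguments": {"deltas": [[[0,0,0,0,0.7],[0,0,-0.05,0,0.7],[0,0,-0.2,0,0.7],[0,0,-0.4,0,0.7],[0,0,-0.6,0,0.7]]]}}

```text
clock: 10.4
tool_pos: [0.5105, 0.1268, 0.1442]
orientation: [180.0, -0.0, -82.3]
force: [0.4, 0.3, -0.0]
opening: 0.0743
gripper_force: 0.0
```

```bash
python3 - <<'E'
from h import *
p=ctrl.snapshot("wrist");save(p,"w5.png")
for n,z in(("anvil_face",.04),("jaw_face",.04),("slider_grip",.08),("gauge",0),("round_squash",.012)):
    for a in ctrl.spot_point(p,n)[:2]: print(n,a["p"],a["centre"],atz(p,a["centre"],z))
o=ctrl.get_obs();print(o["tool_pos"],o["joint_pos"].round(1),o["opening"])
E
```

```text
anvil_face 0.63 [257.4, 157.5] [0.51714199 0.09840596 0.04      ]
jaw_face 0.82 [258.6, 288.5] [0.49798083 0.23363701 0.04      ]
slider_grip 0.7 [173.4, 331.8] [0.57300857 0.26174062 0.08      ]
gauge 0.63 [242.8, 223.9] [0.52267391 0.18183843 0.        ]
round_squash 0.91 [263.4, 178.2] [0.50786355 0.12398089 0.012     ]
round_squash 0.86 [432.0, 59.0] [ 0.37245911 -0.00643675  0.012     ]
[0.5101743  0.12683113 0.14204788] [ 35.3  10.8 -24.8  -0.  -54.5 -27.6] 0.07428404513012725
```

View pics/w5.png

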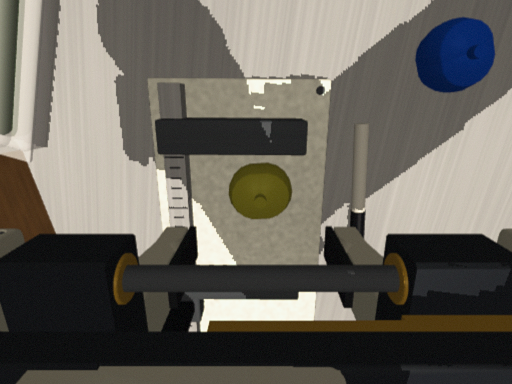

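The squash stands upright at (260,190), about 8 mm off the anvil and clear of the fingers. Next is the post.

```bash
python3 - <<'E'
from h import *
print(delta(.5733,.262,.15,7.7))
E
```

```text
[-0.6273 -0.4036 -0.0398 -0.2499]
```

>>> {"name": "carry_out", "arguments": {"deltas": [[[-0.62,-0.4,-0.04,-0.25,0.7],[-0.62,-0.4,-0.04,-0.25,0.7],[-0.62,-0.4,-0.04,-0.25,0.7],[-0.62,-0.4,-0.04,-0.25,0.7],[-0.62,-0.4,-0.04,-0.25,0.7]]]}}

```text
clock: 11.2
tool_pos: [0.5729, 0.2616, 0.1478]
orientation: [179.8, 0.1, -38.9]
force: [0.2, -0.1, 0.4]
opening: 0.0745
gripper_force: 0.0
```

```bash
python3 - <<'E'
from h import *
print(ctrl.get_obs()["joint_pos"].round(1),delta(.5733,.262,.14,7.7))
E
```

```text
[ 42.3  19.8 -11.2  -0.  -59.2   8.9] [ 0.0004 -0.0029  0.039  -0.1294]
```

>>> {"name": "carry_out", "arguments": {"deltas": [[[0,0,0.04,-0.13,0.5],[0,0,0.04,-0.13,0.5],[0,0,0.04,-0.13,0.5],[0,0,0.04,-0.13,0.5],[0,0,0.04,-0.13,0.5]]]}}

```text
clock: 11.7
tool_pos: [0.5726, 0.2602, 0.1406]
orientation: [179.9, 0.2, 4.0]
force: [-0.6, -0.4, -0.7]
opening: 0.0657
gripper_force: 0.0
```

>>> {"name": "carry_out", "arguments": {"deltas": [[[0,0,0,-0.01,0.5],[0,0,0,-0.01,0.5]]]}}

```text
clock: 11.9
tool_pos: [0.5727, 0.2602, 0.1408]
orientation: [179.9, 0.1, 7.3]
force: [-0.8, 0.0, 0.8]
opening: 0.0657
gripper_force: 0.0
```

```bash
python3 - <<'E'
from h import *
p=ctrl.snapshot("wrist");save(p,"w6.png")
for n,z in(("jaw_face",.04),("slider_grip",.08)):
    for a in ctrl.spot_point(p,n)[:2]: print(n,a["p"],a["centre"],atz(p,a["centre"],z))
o=ctrl.get_obs();print(o["tool_pos"],o["orientation"],delta(.5733,.262,.061,7.7))
E
```

```text
jaw_face 0.94 [280.0, 265.9] [0.49660692 0.23094471 0.04      ]
slider_grip 0.96 [259.3, 202.5] [0.57462111 0.26150805 0.08      ]
[0.57306334 0.26045631 0.14149403] [1.79950534e+02 7.65142292e-02 7.15713251e+00] [ 0.0021 -0.0075  0.4025 -0.0015]
```

View pics/w6.png

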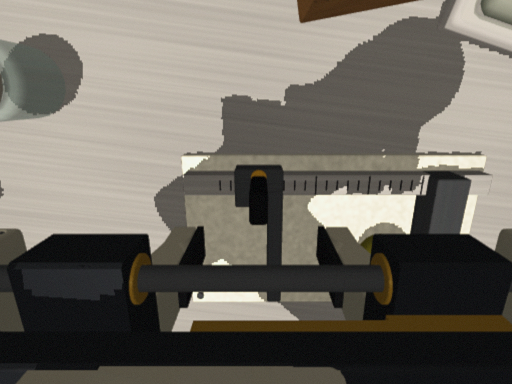

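The post is at (259,195), centred between the fingers, with the beam parallel to the image rows. I'll go down and grip.

>>> {"name": "carry_out", "arguments": {"deltas": [[[0.005,-0.006,0.2,-0.001,0.5],[0.005,-0.006,0.32,-0.001,0.5],[0.005,-0.006,0.38,-0.001,0.5],[0.005,-0.006,0.4,-0.001,0.5],[0.005,-0.006,0.4,-0.001,0.5]]]}}

```text
clock: 12.55
tool_pos: [0.5744, 0.2621, 0.0625]
orientation: [180.0, 0.0, 7.6]
force: [1.2, -0.4, 0.0]
opening: 0.0656
gripper_force: 0.0
```

>>> {"name": "carry_out", "arguments": {"deltas": [[[0,0,0,0,0],[0,0,0,0,-0.4],[0,0,0,0,-0.7],[0,0,0,0,-0.9],[0,0,0,0,-1]]]}}

```text
clock: 13.05
tool_pos: [0.5743, 0.2621, 0.0627]
orientation: [-180.0, -0.0, 7.6]
force: [0.1, -0.6, -0.7]
opening: 0.0313
gripper_force: 0.0
```

```bash
python3 - <<'E'
from h import *
p=np.load("g.npz")
o=ctrl.get_obs();print(o["tool_pos"],o["orientation"],o["force"],o["moment"],o["opening"])
yaw=lambda v:np.degrees(np.arctan2(-v[0],v[1]))
q=ctrl.snapshot("wrist")
print(yaw(atz(q,(0,0),0)-atz(q,(100,0),0)))
c=np.array([.524,.18]);th=np.radians(7.7);R=np.array([[np.cos(th),-np.sin(th)],[np.sin(th),np.cos(th)]])
print((o["tool_pos"][:2]-c)@R)
E
```

```text
[0.5743039  0.26213036 0.06270941] [-1.79983393e+02 -2.53073208e-02  7.63569990e+00] [ 0.13109432 -0.64025564 -0.7124432 ] [-0.02900995  0.01156614  0.03098491] 0.031295814823283453
7.617039005623636
[0.06085466 0.07464978]
```

>>> {"name": "carry_out", "arguments": {"deltas": [[[0,0,0,0,-1],[0,0,0,0,-1],[0,0,0,0,-1],[0,0,0,0,-1]]]}}

```text
clock: 13.5
tool_pos: [0.5742, 0.2621, 0.0624]
orientation: [-180.0, -0.0, 7.6]
force: [0.4, -0.3, 1.0]
opening: 0.0136
gripper_force: 30.0
```

>>> {"name": "carry_out", "arguments": {"deltas": [[[0,0.05,0,0,-1],[0,0.12,0,0,-1],[0,0.19,0,0,-1],[0,0.26,0,0,-1],[0,0.33,0,0,-1]]]}}

```text
clock: 14.0
tool_pos: [0.5828, 0.1959, 0.0624]
orientation: [-180.0, 0.0, 7.6]
force: [-3.7, 4.1, 1.8]
opening: 0.0139
gripper_force: 30.0
```

>>> {"name": "carry_out", "arguments": {"deltas": [[[0,0.01,0,0,-1],[0,0.02,0,0,-1],[0,0.03,0,0,-1],[0,0.03,0,0,-1]]]}}

```text
clock: 14.4
tool_pos: [0.5835, 0.1904, 0.0624]
orientation: [180.0, 0.0, 7.6]
force: [-2.8, 1.9, 2.5]
opening: 0.014
gripper_force: 30.0
```

```bash
python3 - <<'E'
from h import *
q=ctrl.snapshot("top"); s=ctrl.snapshot("side")
o=ctrl.get_obs();print(o["tool_pos"],o["orientation"],o["force"],o["moment"])
c=np.array([.524,.18]);th=np.radians(7.7);R=np.array([[np.cos(th),-np.sin(th)],[np.sin(th),np.cos(th)]])
print((o["tool_pos"][:2]-c)@R)
a=cv2.resize(q["color"][170:270,170:270],(400,400));b=cv2.resize(s["color"][130:230,160:260],(400,400))
cv2.imwrite("pics/c7.png",np.hstack([a,b])[:,:,::-1])
E
```

```text
[0.58348478 0.190423   0.06235382] [1.79968471e+02 3.94397339e-02 7.63385970e+00] [-3.69598704e+00 -2.84167334e-03  2.86989481e+00] [ 0.21336334  1.33153066 -0.1876805 ]
[0.06034495 0.00235888]
```

View pics/c7.png

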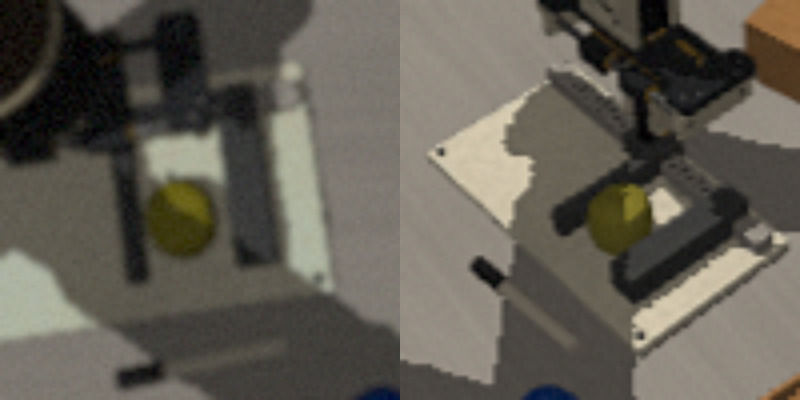

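The top and side crops show the squash upright between the jaws at (180,218) in the top crop. It is a few mm from the moving jaw and about 8 mm from the anvil. Closing slowly.

>>> {"name": "carry_out", "arguments": {"deltas": [[[0,0.01,0,0,-1],[0,0.02,0,0,-1],[0,0.03,0,0,-1],[0,0.04,0,0,-1],[0,0.05,0,0,-1]]]}}

```text
clock: 15.0
tool_pos: [0.5847, 0.1811, 0.0624]
orientation: [-180.0, 0.0, 7.6]
force: [-4.3, 3.3, 4.1]
opening: 0.0137
gripper_force: 30.0
```

>>> {"name": "carry_out", "arguments": {"deltas": [[[0,0.003,0,0,-1],[0,0.006,0,0,-1],[0,0.009,0,0,-1],[0,0.012,0,0,-1],[0,0.015,0,0,-1]]]}}

```text
clock: 15.5
tool_pos: [0.585, 0.1782, 0.0624]
orientation: [-180.0, 0.0, 7.6]
force: [-5.3, 4.3, 3.0]
opening: 0.014
gripper_force: 30.0
```

```bash
cat > st.py <<'E'
from h import *
q=ctrl.snapshot("top"); f=[];m=[]
for i in range(4):
    o=ctrl.get_obs(); f.append(o["force"]); m.append(o["moment"]); s=ctrl.snapshot("side")
c=np.array([.524,.18]);th=np.radians(7.7);R=np.array([[np.cos(th),-np.sin(th)],[np.sin(th),np.cos(th)]])
print("gauge pos mm",((o["tool_pos"][:2]-c)@R*1000).round(2),"F gauge",(np.mean(f,0)[:2]@R).round(2),"M",np.mean(m,0).round(3))
# squash extent along gauge y from top image at z=.039
_,k=green(q)
for C in cv2.findContours(k,0,1)[0]:
    if cv2.contourArea(C)<60: continue
    w=np.array([(atz(q,u,.040)[:2]-c)@R*1000 for u in C[:,0]]); print("squash",w.min(0).round(1),w.max(0).round(1))
E
python3 st.py
```

```text
gauge pos mm [ 60.27 -10.03] F gauge [-4.96  3.74] M [ 1.23   1.871 -0.191]
squash [-47.8 -81.4] [  5.5 -32.8]
squash [ -65.2 -463.5] [ -16.9 -408.1]
```

>>> {"name": "carry_out", "arguments": {"deltas": [[[-0.001,0.002,0,0,-1],[-0.002,0.004,0,0,-1],[-0.002,0.006,0,0,-1],[-0.002,0.008,0,0,-1],[-0.002,0.01,0,0,-1]]]}}

```text
clock: 16.25
tool_pos: [0.5853, 0.1764, 0.0624]
orientation: [-180.0, -0.0, 7.7]
force: [-3.7, 4.4, 2.5]
opening: 0.0139
gripper_force: 30.0
```

```bash
python3 st.py
```

```text
gauge pos mm [ 60.23 -11.83] F gauge [-3.44  4.43] M [ 1.416  1.445 -0.214]
squash [-47.8 -82.2] [  5.  -33.2]
squash [ -64.8 -465.2] [ -16.9 -407.6]
```

>>> {"name": "carry_out", "arguments": {"deltas": [[[0,0.001,0,0,-1],[0,0.002,0,0,-1],[0,0.003,0,0,-1],[0,0.004,0,0,-1],[0,0.005,0,0,-1]]]}}

```text
clock: 17.0
tool_pos: [0.5854, 0.1758, 0.0624]
orientation: [-179.9, -0.0, 7.7]
force: [-5.5, 6.9, 3.1]
opening: 0.014
gripper_force: 30.0
```

```bash
python3 st.py
```

```text
gauge pos mm [ 60.25 -12.36] F gauge [-4.06  6.54] M [ 2.089  1.773 -0.243]
squash [-47.3 -82.2] [  5.  -34.5]
squash [ -64.8 -464.6] [ -17.8 -409.2]
```

>>> {"name": "carry_out", "arguments": {"deltas": [[[0,0.001,0,0,-1],[0,0.002,0,0,-1],[0,0.002,0,0,-1]]]}}

```text
clock: 17.55
tool_pos: [0.5854, 0.1756, 0.0624]
orientation: [-179.9, -0.0, 7.7]
force: [-4.7, 7.0, 3.0]
opening: 0.0138
gripper_force: 30.0
```

```bash
python3 st.py
```

```text
gauge pos mm [ 60.27 -12.6 ] F gauge [-4.53  7.2 ] M [ 2.348  1.867 -0.214]
squash [-47.3 -82.2] [  5.  -33.6]
squash [ -64.8 -465.2] [ -17.8 -407.6]
```

>>> {"name": "carry_out", "arguments": {"deltas": [[[0,-0.003,0,0,-1],[0,-0.005,0,0,-1],[0,-0.005,0,0,-1],[0,-0.005,0,0,-0.6],[0,-0.005,0,0,-0.3]]]}}

```text
clock: 18.3
tool_pos: [0.5859, 0.1751, 0.0624]
orientation: [180.0, -0.0, 7.7]
force: [1.2, 0.3, 0.4]
opening: 0.021
gripper_force: 0.0
```

>>> {"name": "carry_out", "arguments": {"deltas": [[[0,0,0,0,0],[0,0,0,0,0],[0,0,0,0,0],[0,0,0,0,0]]]}}

```text
clock: 18.7
tool_pos: [0.5855, 0.1753, 0.0623]
orientation: [180.0, -0.0, 7.6]
force: [0.4, -0.1, 0.2]
opening: 0.0434
gripper_force: 0.0
```

>>> {"name": "carry_out", "arguments": {"deltas": [[[0,0,-0.05,0,0],[0,0,-0.2,0,0],[0,0,-0.4,0,0],[0,0,-0.6,0,0],[0,0,-0.7,0,0]]]}}

```text
clock: 19.2
tool_pos: [0.5869, 0.1759, 0.2075]
orientation: [-179.9, -0.3, 7.7]
force: [0.3, 0.6, -0.3]
opening: 0.044
gripper_force: 0.0
```

>>> {"name": "carry_out", "arguments": {"deltas": [[[-0.2,-0.2,-0.1,0,0],[-0.4,-0.4,-0.1,0,0],[-0.6,-0.5,-0.1,0,0],[-0.6,-0.5,-0.1,0,0],[-0.6,-0.5,-0.1,0,0]]]}}

```text
clock: 19.7
tool_pos: [0.452, 0.2595, 0.2238]
orientation: [-179.9, -0.1, 7.8]
force: [1.2, -0.5, 0.9]
opening: 0.0437
gripper_force: 0.0
```

```bash
python3 st.py; python3 - <<'E'
from h import *
q=ctrl.snapshot("top"); s=ctrl.snapshot("side")
print(ctrl.get_obs()["tool_pos"])
a=cv2.resize(q["color"][170:270,170:270],(400,400));b=cv2.resize(s["color"][130:230,160:260],(400,400))
cv2.imwrite("pics/c8.png",np.hstack([a,b])[:,:,::-1])
E
```

```text
gauge pos mm [-58.87  86.88] F gauge [0.66 0.38] M [-0.054 -0.035 -0.011]
squash [-45.  -81.8] [  4.6 -33.6]
squash [ -64.8 -464.1] [ -16.9 -408.1]
[0.45389682 0.25797987 0.22200631]
```

View pics/c8.png

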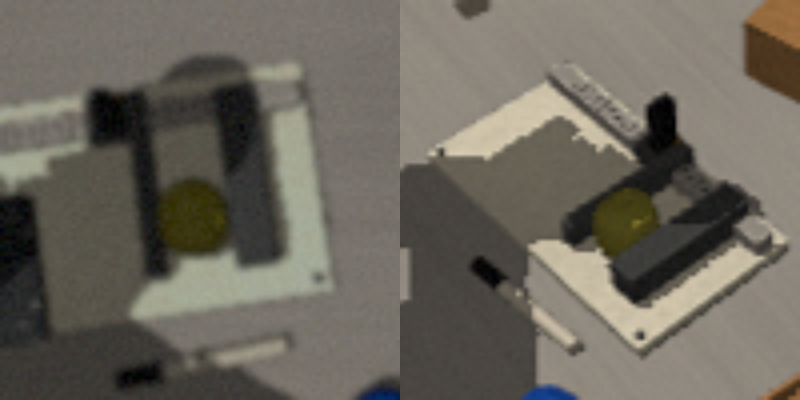

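The final crops show the squash upright with both jaws touching it (top crop, about (160,215) and (228,215)). The post is free and the arm is clear. The slider force rose from about 4.4 N of drag to 7.2 N, so the squeeze is about 3 N.

```bash
python3 -c "
from plant import ctrl
print(ctrl.close_job())"
```

```text
the job is handed in; nothing more can be done
None
```

I handed in the job at about 20 s of robot time, with the round squash upright between both jaws at roughly 3 N (estimated from wrist force), reading about 50 mm across, and the gripper clear of everything.

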